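Put the hair things back on their own boards

ROBOT

A 6-joint arm with a two-finger parallel gripper is mounted at the origin on the work surface. World frame = base frame: x ahead of the robot, y to its left, z up, the work surface at z = 0. Lengths are in m, angles in rad, forces in N, time in s.
With the tool pointing down it reaches from about 0.4 to 0.825 m from the base axis. Payload 7 kg.
Tool frame: the origin (TCP) lies on the mounting face of the last link; the fingertips stand 178 mm ahead of it and the grasp point (between the pads) lies 159 mm ahead of it; z points along the fingers, y is the direction in which the jaws open and shut (so a half turn about z gives the same grasp; the last joint's range is limited). The gripper opens to 88 mm and grips with 3 to 60 N. Pads are 19 mm wide; open, the fingers measure 130 mm over their backs; the gripper's body (78 mm by 193 mm) begins 47 mm behind the grasp point.
Start: joints at [1.556, 0.359, 0.012, 0, -1.224, -0.288], TCP at [0.201, 0.644, 0.405] pointing down, gripper open.
Joint ranges: [-3.07, 3.07], [-1.43, 2.12], [-1.02, 1.25], [-3.03, 1.67], [-3.05, -0], [-3.03, 3.03]. Speed limits (rad/s): [2.39, 2.39, 3.01, 3.14, 3.14, 3.14].

INTERFACE

Orientations are given as [roll, pitch, yaw] about the fixed x, y, z axes, in that order (R = Rz(yaw) Ry(pitch) Rx(roll)).
In Python, from station import * gives the robot as it stands.
- The arm moves only by the tool arm_command, never from a script. Its argument "targets" is a list of rows, each a list of 3 entries, a list of its own where there are three numbers: the turn, a rotation vector about the world's x, y, z in rad, then the shift along the world's x, y, z in mm, then the closure, from 0 (fully open) to 1 (shut). In form: [[[wx, wy, wz], [tx, ty, tz], fingers], ...]. A call has 1 to 8 rows; each row shifts and turns the commanded pose from where the row before left it; what a row does not reach is not made up. A row lasts 1/10 s, in which the tool goes at most 50 mm and 8.59 degrees, less where a joint would pass 70% of its speed; a pose out of reach is approached as far as the arm can. A call with a gripper value outside its range is refused whole. The fingers move at their own pace and stop on an object; "squeeze" is the grip in N (left out, the last holds). Time passes only in rows, so rows that do not move let the fingers close. It gives the time, the measured TCP pose, the force and the opening at its end, in the units of the state.
- get_state(): the state, without advancing time (a new reading comes with each control period).
- grab_frame(name): name is "side" or "top"; returns (picture, depth): 420x560x3 uint8, red, green, blue; 420x560 float32, m along the optical axis (not along the pixel's ray), 0 where there is no reading.
- camera_params(name): a dict with "mtx" (3x3 intrinsics, pixels), "eye" and "orientation" of the camera in the world. Camera axes: x right, y down, z forward; pixel columns grow to the right and rows downward; lengths in m; the calibration is good to about 2 mm. A picture is of the moment at which its call begins. camera_params takes no time and is no camera call.
- job_done(): hands the job in, once; it reports no verdict.
The state is a dict: "t": time; "q": joint angles; "qd": joint speeds; "joint_efforts": joint torques, N m; "eef_pos": TCP position; "ee_rot": TCP orientation; "force": force on the tool from outside, world axes, zero at the start; "moment": the same for the moment, N m; "width": finger opening in m.
Only numpy, scipy, OpenCV 4.12 (cv2) and the standard library are available. Lean on these libraries where they do the work, as an engineer would, in place of code of your own. Each camera call takes 0.05 s, during which the arm holds its last target.

TASK

The bowl, the comb and the hair claw clip each stand on the wrong wooden board. Move them round so that the bowl stands in the middle of the round board, the clip stands in the middle of the square board and the comb lies lengthwise in the middle of the long board, each the right way up; let one of them wait on the empty cork pad meanwhile, and leave the cork pad empty at the end. Do not disturb the spoon, the folded fan or the jar.

Things in the scene. Friction and masses are not known exactly. Their poses are not given: they have to be found in the camera images.
- bowl: Small green glazed ceramic bowl, loose, about 0.11 kg: round, 62 mm across the rim, 59 mm across at 14 mm height, foot 44 mm across, 44 mm high, wall 3.5 mm, open at the top. Origin: centre of its underside, z up. The outside between 14 and 44 mm height is nearly upright, good to grip across. At the start it stands on the long board.
- comb: Black plastic comb lying flat, loose, about 0.04 kg: 160 mm long (its x), 36 mm wide (its y: spine at +y, tooth tips at -y), 10 mm thick (z up). Origin: centre of its underside, mid-length and mid-width. May be gripped across its width. At the start it lies on the square board and sticks out beyond it at both ends.
- clip: Dark brown plastic hair claw clip standing on its teeth, loose, rigid (it does not open or give), about 0.045 kg: 84 mm long (its x), 36 mm wide over its two upright side jaws (its y), jaws upright from 0 to 22 mm height, then sloping in to two thumb tabs in the middle, 42 mm high in all. Origin: centre of its underside, z up. At the start it stands on the round board.
- round_board: Round wooden board, fixed, 120 mm across, 8 mm thick, flat top without a rim. Origin: centre of its underside (its top is 8 mm higher).
- square_board: Square wooden board, fixed, 110 x 110 mm, 8 mm thick, flat top without a rim. Origin: centre of its underside; x and y along its sides.
- long_board: Long narrow wooden board, fixed, 190 mm (its x) by 64 mm (its y), 8 mm thick, flat top without a rim. Origin: centre of its underside.
- cork_pad: Six-sided cork pad, fixed, 100 mm across flats, 8 mm thick, flat top; empty at the start: the free spot. Origin: centre of its underside.
- spoon: Stainless steel spoon, 150 mm long, lying on the cabinet top beyond the boards; bystander. Origin on its underside near mid-length, x along it.
- fan: Folded bamboo fan, 200 mm long (its x), 24 mm wide, 16 mm high, lying on the cabinet top beyond the boards; bystander. Origin: centre of its underside.
- jar: Closed jar with a lid, 60 mm across, 75 mm high, standing on the cabinet top at the far right; bystander. Origin: centre of its underside.
There are look-alikes about, which are no part of the job. What is shaped like the cork_pad but turquoise or yellow is not meant.

How it is judged:
By the outcome, as a careful person would: the job done as asked, in the order asked, and still so for the second after the job is handed in, with the robot touching nothing.
It also fails if it takes over 104 s, if anything falls off the work surface, if the arm or the gripper's body presses on something with over 40 N, if the wrist force passes 120 N, or if a joint passes its speed limit or range.

## Working session

There is one attempt and no reset: what is moved stays moved. The work goes in short steps, Python scripts to look and compute and a tool call to move; the robot and the scene stay as the last step left them, time stands still between calls to the robot, and variables do not carry over. Pictures are saved under pics/ and viewed, and the job is handed in when it is done.

Besides the shell and the picture viewer there is one more tool, called as a command line: name --argument value ..., lists and objects as JSON in quotes. arm_command: Moves the arm, as the interface text tells. Its arguments: {"type":"object","properties":{"targets":{"type":"array"},"squeeze":{"type":"number"}},"required":["targets"]}

```bash
mkdir -p pics; ls
python3 - <<'E'
from station import *
import cv2
s=get_state();print(s)
for n in("side","top"):
    p,d=grab_frame(n);cv2.imwrite(f"pics/{n}0.png",p[:,:,::-1]);import numpy as np;np.save(f"{n}_d0.npy",d);np.save(f"{n}_p0.npy",p);print(n,camera_params(n))
E
```

```text
pics
{'t': 0.0, 'q': array([ 1.55610050e+00,  3.59403518e-01,  1.10691135e-02, -3.38039486e-04,
       -1.22409038e+00, -2.88070730e-01]), 'qd': array([ 0.00014254,  0.00093007, -0.00012053,  0.00145616, -0.00050101,
        0.00013052]), 'joint_efforts': array([ 5.02512721e-04, -5.82715523e+01,  2.93049198e+01,  6.99704692e+00,
        6.81616933e-03, -1.63081031e-04]), 'eef_pos': array([0.20122361, 0.64411445, 0.40371833]), 'ee_rot': array([ 3.13994101e+00, -1.58010086e-04, -3.02881555e-01]), 'force': array([-0.13952534, -1.07966022, -0.09472501]), 'moment': array([-0.00164149, -0.0347189 , -0.0069317 ]), 'width': 0.08801241430787546}
side {'mtx': array([[426.8008124 ,   0.        , 274.33527739],
       [  0.        , 426.8008124 , 213.93709771],
       [  0.        ,   0.        ,   1.        ]]), 'eye': array([ 0.34709863, -0.79217826,  0.87478763]), 'orientation': array([-2.36653501,  0.01186702, -0.24034227])}
top {'mtx': array([[379.2939482 ,   0.        , 284.2563516 ],
       [  0.        , 379.2939482 , 207.03718515],
       [  0.        ,   0.        ,   1.        ]]), 'eye': array([ 0.39571858, -0.02315599,  0.88117982]), 'orientation': array([-2.96367826, -0.00581648, -1.599995  ])}
```

View pics/top0.png

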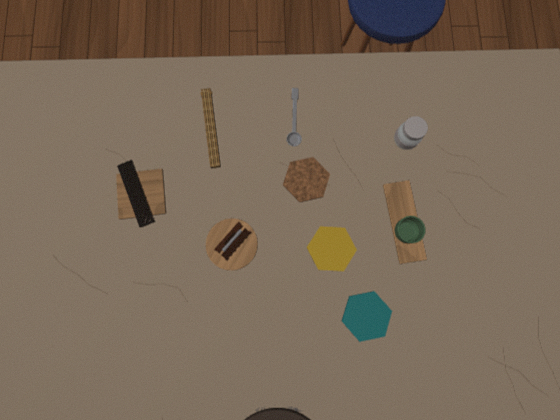

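View pics/side0.png

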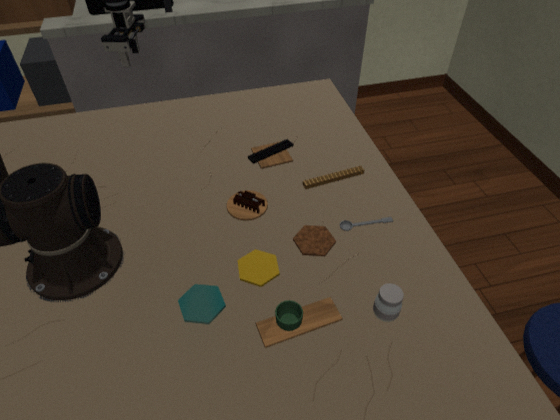

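The top view shows the comb on the square board (137,193), the clip on the round board (232,243), the cork pad at (306,179), and the bowl at (410,230) on the long board. The turquoise and yellow hexagons are decoys. Next I'll measure the positions.

```bash
cat > h.py <<'E'
import numpy as np,cv2
from scipy.spatial.transform import Rotation as R
from station import *
def cast(n,uv,z):
    c=camera_params(n);uv=np.atleast_2d(uv).astype(float)
    d=np.c_[uv,np.ones(len(uv))]@np.linalg.inv(c['mtx']).T@R.from_euler('xyz',c['orientation']).as_matrix().T
    e=c['eye'];return (e+d*((z-e[2])/d[:,2])[:,None])
def world(n,dep):
    c=camera_params(n);h,w=dep.shape;u,v=np.meshgrid(np.arange(w),np.arange(h))
    p=np.stack([u*dep,v*dep,dep],-1)@np.linalg.inv(c['mtx']).T
    return p@R.from_euler('xyz',c['orientation']).as_matrix().T+c['eye']
def proj(n,P):
    c=camera_params(n);p=(np.atleast_2d(P)-c['eye'])@R.from_euler('xyz',c['orientation']).as_matrix()
    p=p@c['mtx'].T;return p[:,:2]/p[:,2:]
E
python3 - <<'E'
from h import *
for n in("top","side"):
    p=np.load(n+"_p0.npy");d=np.load(n+"_d0.npy");W=world(n,d)
    x,y,z=W[...,0],W[...,1],W[...,2]
    print(n,"table z",np.median(z[(abs(z)<.02)&(d>0)]))
    m=((z>0.0045)&(z<.3)&(d>0)&(x>.2)&(x<.95)&(abs(y)<.6)).astype(np.uint8)
    k,l,st,c=cv2.connectedComponentsWithStats(m)
    for i in range(1,k):
        if st[i,4]>60: 
            q=l==i;print(i,st[i],np.round([x[q].mean(),y[q].mean(),np.percentile(z[q],98)],3))
    for (u,v) in ([(137,193),(160,180),(232,243),(410,230),(306,179)] if n=="top" else []): print(u,v,W[v,u])
p=np.load("top_p0.npy")
cv2.imwrite("pics/topz.png",cv2.resize(p[70:280,90:450],None,fx=2.2,fy=2.2,interpolation=cv2.INTER_CUBIC)[:,:,::-1]*1)
hsv=cv2.cvtColor(p,cv2.COLOR_RGB2HSV)
for (u,v) in [(137,193),(160,180),(125,210),(232,243),(215,250),(410,230),(306,179),(405,200),(60,200),(332,250)]: print(u,v,hsv[v,u])
E
```

```text
top table z 0.0008406237870279276
101 [201  89  20  80 833] [0.749 0.139 0.02 ]
105 [287  88  15  59 332] [ 0.772 -0.064  0.012]
175 [394 117  35  33 795] [ 0.707 -0.326  0.078]
288 [ 283  157   47   46 1503] [ 0.617 -0.087  0.012]
300 [ 116  160   50   68 2473] [0.593 0.304 0.02 ]
359 [ 383  181   45   83 2305] [ 0.508 -0.31   0.053]
450 [ 206  219   52   52 2128] [0.468 0.09  0.049]
475 [ 307  227   50   45 1645] [ 0.452 -0.138  0.012]
661 [ 342  292   51   50 1818] [ 0.3   -0.209  0.012]
137 193 [0.59344404 0.30816566 0.0180591 ]
160 180 [0.6256715  0.25895334 0.00820188]
232 243 [0.46864432 0.08476251 0.0460238 ]
410 230 [ 0.48963882 -0.32073227  0.01358884]
306 179 [ 0.61849717 -0.08630572  0.00836773]
side table z 0.003097157436375342
2 [319  97  23  24 143] [0.87  0.53  0.008]
6 [289 101  28  24 149] [0.778 0.531 0.009]
15 [241 104  64  39 665] [0.645 0.493 0.009]
23 [201 111  47  31 285] [0.476 0.509 0.009]
38 [348 112  13  21  76] [0.927 0.42  0.008]
39 [147 115  67  55 789] [0.304 0.481 0.009]
52 [328 118  16  19  88] [0.853 0.408 0.009]
108 [350 131  17  22  73] [0.911 0.314 0.008]
120 [ 216  134   93   49 1312] [0.586 0.311 0.023]
325 [295 165  71  28 665] [0.745 0.14  0.023]
456 [ 222  178   48   45 1085] [0.47  0.084 0.052]
1008 [338 216  56  18 318] [ 0.764 -0.059  0.015]
1104 [ 292  223   46   43 1044] [ 0.62  -0.087  0.014]
1414 [ 235  243   45   43 1193] [ 0.453 -0.138  0.014]
2088 [ 168  281   58   42 1428] [ 0.301 -0.209  0.014]
2153 [373 283  31  39 905] [ 0.709 -0.34   0.08 ]
2393 [ 256  296   87   53 2441] [ 0.507 -0.311  0.055]
137 193 [11 78 26]
160 180 [ 16 122 117]
125 210 [ 16 116 128]
232 243 [  7 121  55]
215 250 [ 12 116  86]
410 230 [61 70 88]
306 179 [ 13 126 119]
405 200 [ 15 114 132]
60 200 [ 16  62 131]
332 250 [ 22 177 153]
```

View pics/topz.png

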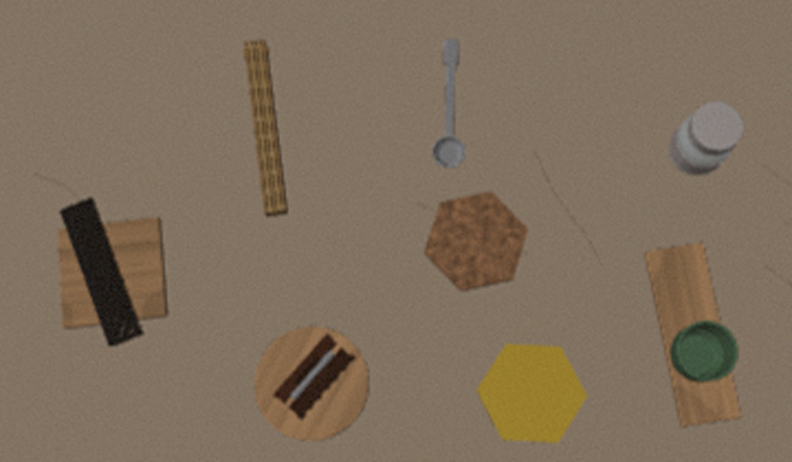

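```bash
cat > meas.py <<'E'
from h import *
def rect(P):
    (cx,cy),(w,h),a=cv2.minAreaRect((P[:,:2]*1000).astype(np.float32))
    if w<h: w,h,a=h,w,a+90
    a=(a+90)%180-90
    return np.round([cx,cy,w,h,a],1)
def circ(P):
    A=np.c_[2*P[:,:2],np.ones(len(P))];s=np.linalg.lstsq(A,(P[:,:2]**2).sum(1),rcond=None)[0]
    return np.round(np.r_[s[:2],np.sqrt(s[2]+s[:2]@s[:2])]*1000,1)
def big(m):
    k,l,st,c=cv2.connectedComponentsWithStats(m.astype(np.uint8));i=1+np.argmax(st[1:,4]);return l==i
def near(n,p,W,c,r):
    return (np.hypot(W[...,0]-c[0],W[...,1]-c[1])<r)
def hullpts(m):
    c=max(cv2.findContours(m.astype(np.uint8),cv2.RETR_EXTERNAL,cv2.CHAIN_APPROX_NONE)[0],key=cv2.contourArea);return cv2.convexHull(c)[:,0,:],c[:,0,:]
E
python3 - <<'E'
from meas import *
for n in("top","side"):
    p=np.load(n+"_p0.npy");d=np.load(n+"_d0.npy");W=world(n,d);z=W[...,2]
    hsv=cv2.cvtColor(p,cv2.COLOR_RGB2HSV);H,S,V=[hsv[...,i].astype(int) for i in range(3)]
    print(n)
    wood=(S>92)&(H<20)&(V>85)
    for nm,c,r in(("square",(.593,.304),.1),("long",(.508,-.31),.13)):
        m=wood&near(n,p,W,c,r)&(z>.003)&(z<.02)
        m=cv2.morphologyEx(m.astype(np.uint8),cv2.MORPH_OPEN,np.ones((3,3)))>0
        v,u=np.nonzero(m);print(nm,rect(cast(n,np.c_[u,v],.008)))
    m=big(((S>92)|(V<70))&near(n,p,W,(.469,.085),.1));h,c=hullpts(m);print("round",circ(cast(n,h,.008)))
    m=big((S>92)&(H<20)&near(n,p,W,(.618,-.087),.075));h,c=hullpts(m);print("cork",circ(cast(n,h,.008)),cast(n,[np.array(np.nonzero(m))[::-1].mean(1)],.008))
    m=big((V<65)&near(n,p,W,(.593,.304),.12));h,c=hullpts(m);print("comb",rect(cast(n,h,.018)))
    m=(V<68)&near(n,p,W,(.469,.085),.07)
    v,u=np.nonzero(m); 
    for zz in(.02,.03,.04): print("clip z",zz,rect(cast(n,np.c_[u,v],zz)))
    q=near(n,p,W,(.469,.085),.07)&(z>.014)&(z<.06);print("clip depth",rect(W[q]),q.sum()); q&=z<.036; print(rect(W[q]))
    q=near(n,p,W,(.469,.085),.07)&(z>.04)&(z<.06);print("clip top",rect(W[q]),q.sum())
    m=big((H>40)&(H<90)&near(n,p,W,(.49,-.32),.07));h,c=hullpts(m);print("bowl rim",circ(cast(n,h,.052)))
    q=near(n,p,W,(.49,-.32),.07)&(z>.048);print("bowl depth",circ(W[q]),rect(W[q]))
    m=near(n,p,W,(.749,.139),.13)&(z>.008)&(z<.03);v,u=np.nonzero(m);print("fan",rect(W[m]))
p=np.load("side_p0.npy");a=p[170:230,215:280];cv2.imwrite("pics/clips.png",cv2.resize(a,None,fx=8,fy=8,interpolation=cv2.INTER_CUBIC)[:,:,::-1])
E
```

```text
top
square [594.8 304.3 108.9 108.3 -84.3]
long [ 511.7 -310.8  188.3   64.5    7.3]
round [470.7  91.7  59.3]
cork [619.  -86.2  54.6] [[ 0.61831782 -0.08630572  0.008     ]]
comb [594.2 312.  160.3  36.4  21.5]
clip z 0.02 [476.4  86.8  80.8  37.  -42.4]
clip z 0.03 [475.5  85.5  79.9  36.5 -42.4]
clip z 0.04 [474.5  84.3  78.9  36.1 -42.4]
clip depth [475.2  86.3  82.8  37.4 -42.2] 606
[475.2  86.3  82.8  37.4 -42.2]
clip top [474.2  86.9  66.3  22.3 -43.7] 126
bowl rim [ 487.1 -306.9   31.2]
bowl depth [ 486.8 -310.2   28.9] [ 486.8 -310.2   60.9   59.8  -73.7]
fan [751.7 141.1 199.8  27.4   6.3]
side
square [596.3 311.1 111.2 107.4 -82.9]
long [ 513.1 -308.3  189.8   64.6    7.3]
round [471.1  92.8  62. ]
cork [619.1 -86.3  56.3] [[ 0.61854647 -0.08684648  0.008     ]]
comb [594.1 312.  166.1  51.8  24.7]
clip z 0.02 [471.2  77.3 114.7  96.1  65. ]
clip z 0.03 [469.7  67.1 113.4  94.9  65. ]
clip z 0.04 [468.3  57.  112.   93.8  65. ]
clip depth [471.9  89.6 109.2 104.5  22.4] 431
[471.9  89.6 109.2 104.5  22.4]
clip top [476.5  88.6  74.5  24.3 -41.2] 120
bowl rim [ 486.3 -314.5   34. ]
bowl depth [ 488.1 -309.1   29. ] [ 487.8 -308.4   61.7   59.6   75.1]
fan [752.9 146.7 213.5 203.3 -80.7]
```

View pics/clips.png

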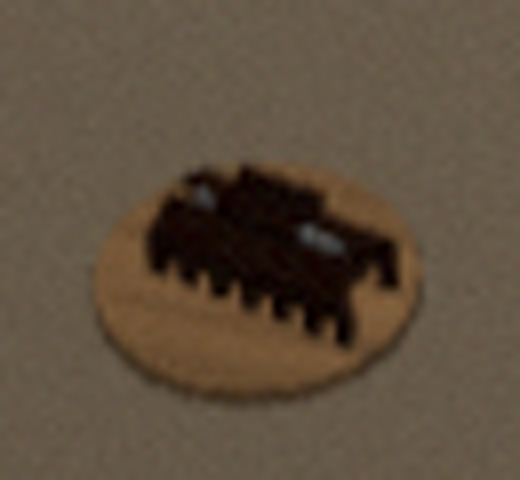

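Everything is located: bowl (487,-309), cork (619,-86), comb (594,312) at 21.5°, clip (475,86) at -42°, round board (471,92), square board (595,304), and long board (512,-310) at 7.3°. The bowl will wait on the cork pad. I'm moving to the bowl first.

arm_command --targets '[[[0,0,0.02],[24,-32,-4],0],[[0,0,0.02],[24,-32,-4],0],[[0,0,0.02],[24,-32,-4],0],[[0,0,0.02],[24,-32,-4],0],[[0,0,0.02],[24,-32,-4],0],[[0,0,0.02],[24,-32,-4],0],[[0,0,0.02],[24,-32,-4],0],[[0,0,0.02],[24,-32,-4],0]]'

```text
t: 0.9
eef_pos: [0.3939, 0.3867, 0.3723]
ee_rot: [3.141, 0.0, -0.142]
force: [-0.0, -0.4, 0.4]
width: 0.0877
```

arm_command --targets '[[[0,0,0.02],[24,-32,-4],0],[[0,0,0.02],[24,-32,-4],0],[[0,0,0.02],[24,-32,-4],0],[[0,0,0.02],[24,-32,-4],0],[[0,0,0.02],[24,-32,-4],0],[[0,0,0.02],[24,-32,-4],0],[[0,0,0],[0,-45,0],0],[[0,0,0],[0,-45,0],0]]'

```text
t: 1.7
eef_pos: [0.5375, 0.1047, 0.3477]
ee_rot: [3.141, 0.001, -0.023]
force: [1.3, 0.3, 0.7]
width: 0.0876
```

arm_command --targets '[[[0,0,0],[-5,-45,0],0],[[0,0,0],[-5,-45,0],0],[[0,0,0],[-5,-45,0],0],[[0,0,0],[-5,-45,0],0],[[0,0,0],[-5,-45,0],0],[[0,0,0],[-5,-45,0],0],[[0,0,0],[-5,-45,0],0],[[0,0,0],[-5,-45,0],0]]'

```text
t: 2.5
eef_pos: [0.4967, -0.2555, 0.3486]
ee_rot: [-3.141, 0.0, -0.023]
force: [0.9, 0.8, 0.4]
width: 0.0876
```

arm_command --targets '[[[0,0,0.02],[-5,-27,0],0],[[0,0,0],[-5,-27,0],0],[[0,0,0],[0,0,-35],0],[[0,0,0],[0,0,-35],0],[[0,0,0],[0,0,-35],0],[[0,0,0],[0,0,-25],0],[[0,0,0],[0,0,-15],0],[[0,0,0],[0,0,-10],0]]'

```text
t: 3.3
eef_pos: [0.4867, -0.3076, 0.1919]
ee_rot: [-3.141, 0.003, -0.003]
force: [0.2, 0.2, 0.3]
width: 0.0873
```

arm_command --targets '[[[0,0,0],[0,0,0],0.2],[[0,0,0],[0,0,0],0.28],[[0,0,0],[0,0,0],0.45],[[0,0,0],[0,0,0],0.45],[[0,0,0],[0,0,0],0.45],[[0,0,0],[0,0,0],0.45],[[0,0,0],[0,0,0],0.45]]' --squeeze 12

```text
t: 4.0
eef_pos: [0.4877, -0.3078, 0.1946]
ee_rot: [3.141, -0.002, -0.003]
force: [-0.5, 1.2, 5.7]
width: 0.0599
```

arm_command --targets '[[[0,0,0],[0,0,5],0.45],[[0,0,0],[0,0,10],0.45],[[0,0,0],[0,0,25],0.45],[[0,0,0],[0,0,30],0.45],[[0,0,0],[0,0,10],0.45],[[0,0,0],[0,0,0],0.45]]'

```text
t: 4.6
eef_pos: [0.4877, -0.3078, 0.2758]
ee_rot: [3.141, -0.004, -0.003]
force: [0.6, -0.4, -1.3]
width: 0.0594
```

Run:
```python
from h import *
print({k:v for k,v in get_state().items() if k in('t','eef_pos','force','moment','width')})
p,d=grab_frame("side");cv2.imwrite("pics/s1.png",p[:,:,::-1])
```

```text
{'t': 4.6, 'eef_pos': array([ 0.48773716, -0.30784286,  0.27582187]), 'force': array([ 0.64912274, -0.38261961, -1.27892041]), 'moment': array([-0.06575419,  0.01397829, -0.00422622]), 'width': 0.059408368039335115}
```

View pics/s1.png

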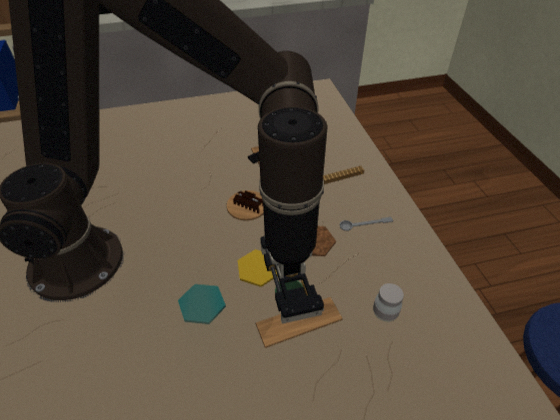

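The bowl is in the gripper: the wrist reads -1.3 N and the opening is 59 mm. Next it goes to the cork pad.

arm_command --targets '[[[0,0,0],[22,37,0],0.45],[[0,0,0],[22,37,0],0.45],[[0,0,0],[22,37,0],0.45],[[0,0,0],[22,37,0],0.45],[[0,0,0],[22,37,0],0.45],[[0,0,0],[21,37,0],0.45],[[0,0,0],[0,0,-20],0.45],[[0,0,0],[0,0,-25],0.45]]'

```text
t: 5.45
eef_pos: [0.6187, -0.0841, 0.2273]
ee_rot: [-3.141, 0.0, -0.001]
force: [0.3, -0.9, -0.6]
width: 0.0601
```

arm_command --targets '[[[0,0,0],[0,0,-15],0.45],[[0,0,0],[0,0,-10],0.45],[[0,0,0],[0,0,-5],0.45],[[0,0,0],[0,0,-2],0.45],[[0,0,0],[0,0,0],0.45]]'

```text
t: 5.95
eef_pos: [0.6184, -0.0859, 0.1968]
ee_rot: [3.142, -0.0, -0.003]
force: [-0.1, -0.3, 0.2]
width: 0.0602
```

arm_command --targets '[[[0,0,0],[0,0,-1],0.45],[[0,0,0],[0,0,-1],0.45],[[0,0,0],[0,0,0],0.45]]'

```text
t: 6.25
eef_pos: [0.6183, -0.0858, 0.195]
ee_rot: [-3.141, -0.001, -0.003]
force: [-0.9, -0.2, -1.6]
width: 0.0599
```

arm_command --targets '[[[0,0,0],[0,0,-1],0.45],[[0,0,0],[0,0,-0.5],0.45],[[0,0,0],[0,0,0],0.45]]'

```text
t: 6.55
eef_pos: [0.6184, -0.0857, 0.1947]
ee_rot: [3.141, -0.001, -0.002]
force: [-4.5, 1.0, 9.6]
width: 0.0602
```

Run:
```python
from h import *
print({k:v for k,v in get_state().items() if k in('t','eef_pos','force','moment','width')})
p,d=grab_frame("side");a=p[170:300,250:400];cv2.imwrite("pics/s2.png",cv2.resize(a,None,fx=4,fy=4,interpolation=cv2.INTER_CUBIC)[:,:,::-1])
```

```text
{'t': 6.55, 'eef_pos': array([ 0.61842214, -0.08572737,  0.19468299]), 'force': array([-4.51398248,  1.02123501,  9.5994771 ]), 'moment': array([ 0.31141282,  1.33207949, -0.02220485]), 'width': 0.060150449376541716}
```

View pics/s2.png

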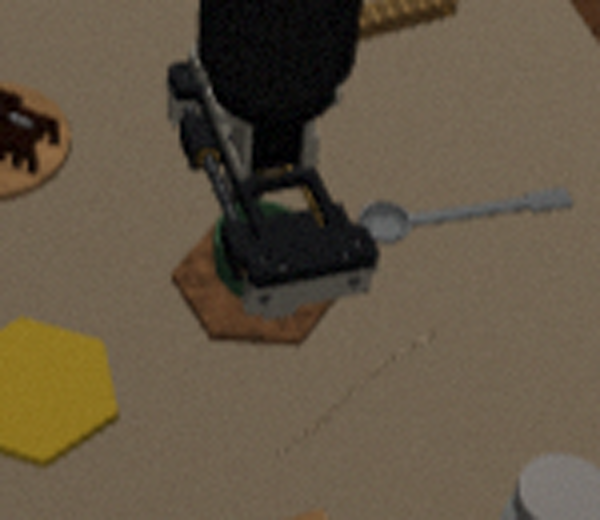

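The bowl has touched down on the cork pad (9.6 N). Releasing and moving on to the comb.

arm_command --targets '[[[0,0,0],[0,0,0.5],0.3],[[0,0,0],[0,0,0],0.2],[[0,0,0],[0,0,0],0.1],[[0,0,0],[0,0,0],0],[[0,0,0],[0,0,15],0],[[0,0,0],[0,0,35],0],[[0,0,0],[0,0,35],0]]'

```text
t: 7.3
eef_pos: [0.618, -0.0858, 0.2787]
ee_rot: [3.141, 0.002, -0.003]
force: [1.0, 0.1, 0.6]
width: 0.087
```

arm_command --targets '[[[0,0,0.04],[-3,20,0],0],[[0,0,0.05],[-3,45,0],0],[[0,0,0.05],[-3,45,0],0],[[0,0,0.05],[-3,45,0],0],[[0,0,0.05],[-3,45,0],0],[[0,0,0.05],[-3,45,0],0],[[0,0,0.05],[-3,45,0],0],[[0,0,0.04],[-2,45,0],0]]'

```text
t: 8.1
eef_pos: [0.5948, 0.2511, 0.2786]
ee_rot: [3.142, 0.0, 0.379]
force: [1.0, 0.0, 0.2]
width: 0.0878
```

Run:
```python
from meas import *
n="top";p,d=grab_frame(n);W=world(n,d);z=W[...,2]
cv2.imwrite("pics/t3.png",p[:,:,::-1])
hsv=cv2.cvtColor(p,cv2.COLOR_RGB2HSV);H,S,V=[hsv[...,i].astype(int) for i in range(3)]
q=near(n,p,W,(.618,-.086),.07)&(z>.048)&(z<.06);print("bowl depth",circ(W[q]),q.sum())
wood=(S>92)&(H<20)&(V>85)
m=wood&near(n,p,W,(.508,-.31),.13)&(z>.003)&(z<.02)
m=cv2.morphologyEx(m.astype(np.uint8),cv2.MORPH_OPEN,np.ones((3,3)))>0
v,u=np.nonzero(m);print("long",rect(cast(n,np.c_[u,v],.008)),cast(n,[[u.mean(),v.mean()]],.008))
```

```text
bowl depth [617.1 -87.4  28.8] 134
long [ 511.4 -310.6  188.5   64.4    7.3] [[ 0.50931334 -0.31099509  0.008     ]]
```

View pics/t3.png

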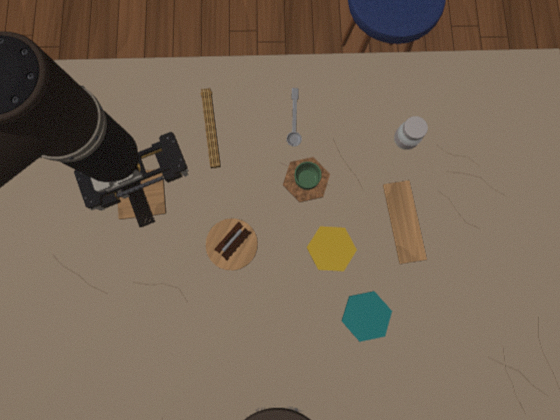

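The bowl stands on the cork pad at (617,-87) and the long board is clear. Picking up the comb.

arm_command --targets '[[[0,0,0],[0,35,0],0],[[0,0,0],[-1,26,0],0],[[0,0,0],[0,0,-30],0],[[0,0,0],[0,0,-30],0],[[0,0,0],[0,0,-15],0],[[0,0,0],[0,0,-9],0],[[0,0,0],[0,0,-5],0],[[0,0,0],[0,0,0],0]]'

```text
t: 8.95
eef_pos: [0.5945, 0.3102, 0.1898]
ee_rot: [3.142, -0.0, 0.377]
force: [-0.4, 1.0, 0.9]
width: 0.0876
```

arm_command --targets '[[[0,0,0],[0,1,-1],0.3],[[0,0,0],[0,0,0],0.5],[[0,0,0],[0,0,0],0.55],[[0,0,0],[0,0,0],0.65],[[0,0,0],[0,0,0],0.7],[[0,0,0],[0,0,0],0.7],[[0,0,0],[0,0,0],0.7],[[0,0,0],[0,0,0],0.7]]' --squeeze 15

```text
t: 9.75
eef_pos: [0.5943, 0.3113, 0.1887]
ee_rot: [-3.142, -0.0, 0.377]
force: [-0.2, 0.3, 0.8]
width: 0.0356
```

arm_command --targets '[[[0,0,0],[0,0,5],0.7],[[0,0,0],[0,0,15],0.7],[[0,0,0],[0,0,30],0.7],[[0,0,0],[0,0,40],0.7],[[0,0,0],[0,0,20],0.7],[[0,0,0],[0,0,0],0.7]]'

```text
t: 10.35
eef_pos: [0.5953, 0.3119, 0.3044]
ee_rot: [-3.14, -0.008, 0.378]
force: [-0.1, 0.6, -0.7]
width: 0.036
```

Run:
```python
from h import *
p,d=grab_frame("side");a=p[70:200,200:350];cv2.imwrite("pics/s4.png",cv2.resize(a,None,fx=4,fy=4,interpolation=cv2.INTER_CUBIC)[:,:,::-1])
```

```text
(no output)
```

View pics/s4.png

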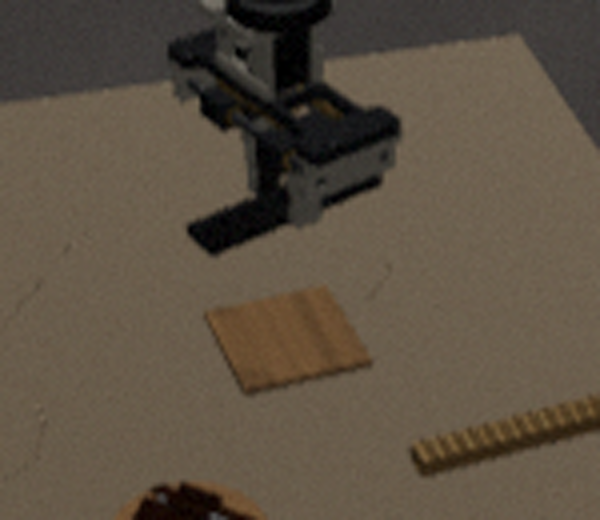

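The comb is held level and the square board is bare. Carrying the comb to the long board.

arm_command --targets '[[[0,0,-0.01],[-3,-20,0],0.7],[[0,0,-0.02],[-5,-40,0],0.7],[[0,0,-0.02],[-5,-40,0],0.7],[[0,0,-0.02],[-5,-40,0],0.7],[[0,0,-0.02],[-5,-40,0],0.7],[[0,0,-0.02],[-5,-40,0],0.7],[[0,0,-0.02],[-5,-40,0],0.7],[[0,0,-0.02],[-5,-40,0],0.7]]'

```text
t: 11.2
eef_pos: [0.555, 0.0091, 0.298]
ee_rot: [3.141, 0.002, 0.226]
force: [0.3, -0.2, -0.9]
width: 0.0359
```

arm_command --targets '[[[0,0,-0.02],[-5,-40,0],0.7],[[0,0,-0.02],[-5,-40,0],0.7],[[0,0,-0.02],[-5,-40,0],0.7],[[0,0,-0.02],[-5,-40,0],0.7],[[0,0,-0.02],[-6,-40,0],0.7],[[0,0,0],[-6,-40,0],0.7],[[0,0,0],[-6,-40,0],0.7],[[0,0,0],[-6,-30,0],0.7]]'

```text
t: 12.0
eef_pos: [0.5107, -0.301, 0.2978]
ee_rot: [-3.141, 0.002, 0.126]
force: [1.4, -0.4, -0.3]
width: 0.0356
```

Run:
```python
from meas import *
n="top";p,d=grab_frame(n);W=world(n,d);z=W[...,2]
cv2.imwrite("pics/t5.png",p[:,:,::-1])
hsv=cv2.cvtColor(p,cv2.COLOR_RGB2HSV);H,S,V=[hsv[...,i].astype(int) for i in range(3)]
print(get_state()['eef_pos'],get_state()['ee_rot'])
wood=(S>92)&(H<20)&(V>85)
for c,r,nm in(((.595,.304),.1,"square"),):
    m=big(wood&near(n,p,W,c,r)&(z>.003)&(z<.02))
    v,u=np.nonzero(m);print(nm,rect(cast(n,np.c_[u,v],.008)),cast(n,[[u.mean(),v.mean()]],.008))
m=((S>92)|(V<70))&near(n,p,W,(.470,.09),.09)&(z>.004);m=big(m);h,c=hullpts(m);print("round",circ(cast(n,h,.008)))
```

```text
[ 0.50995828 -0.30370072  0.29759304] [-3.14136764e+00  2.69065832e-03  1.24448046e-01]
square [594.8 304.2 109.1 108.4 -84.3] [[0.5940523  0.30420464 0.008     ]]
round [470.3  91.5  58.8]
```

View pics/t5.png

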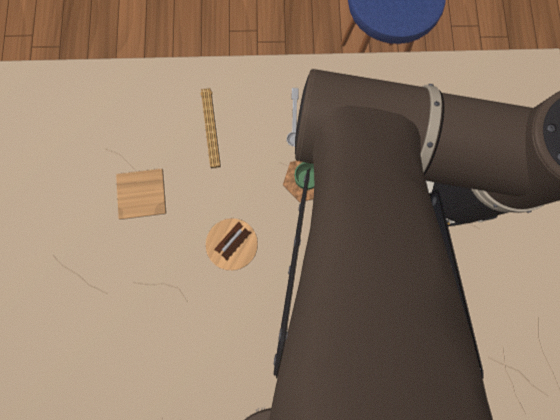

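arm_command --targets '[[[0,0,0.002],[1,-4,-15],0.7],[[0,0,0],[1,-4,-30],0.7],[[0,0,0],[0,0,-30],0.7],[[0,0,0],[0,0,-15],0.7],[[0,0,0],[0,0,-8],0.7],[[0,0,0],[0,0,-5],0.7],[[0,0,0],[0,0,0],0.7]]'

```text
t: 12.75
eef_pos: [0.5141, -0.3068, 0.1954]
ee_rot: [-3.141, 0.001, 0.129]
force: [0.2, 1.0, -1.0]
width: 0.0362
```

arm_command --targets '[[[0,0,0],[-2,-4,0],0.7],[[0,0,0],[0,0,-3],0.7],[[0,0,0],[0,0,-1.5],0.7],[[0,0,0],[0,0,0],0.7]]'

```text
t: 13.15
eef_pos: [0.5122, -0.3107, 0.1913]
ee_rot: [3.142, -0.0, 0.129]
force: [0.1, 0.3, 0.0]
width: 0.0357
```

Run:
```python
from meas import *
p,d=grab_frame("side");a=p[250:360,240:390];cv2.imwrite("pics/s6.png",cv2.resize(a,None,fx=4,fy=4,interpolation=cv2.INTER_CUBIC)[:,:,::-1])
s=get_state();print(s['eef_pos'],s['force'],s['ee_rot'])
```

```text
[ 0.51229604 -0.31072477  0.19128595] [ 0.17559617 -0.39332723 -0.76676356] [ 3.14152124e+00 -1.61921132e-04  1.29202037e-01]
```

View pics/s6.png

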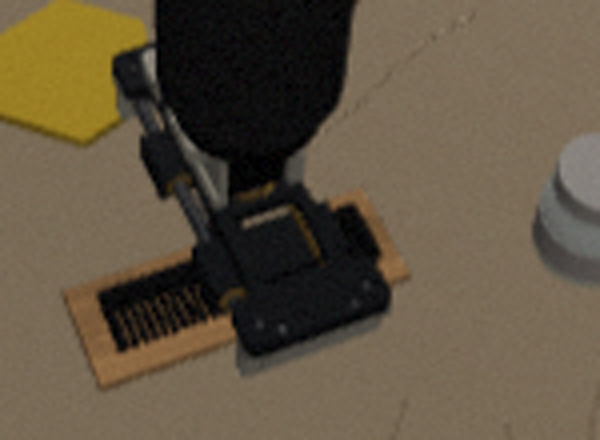

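arm_command --targets '[[[0,0,0],[0,0,-1],0.7],[[0,0,0],[0,0,-1],0.7],[[0,0,0],[0,0,0],0.7]]'

```text
t: 13.5
eef_pos: [0.5122, -0.3107, 0.189]
ee_rot: [-3.141, 0.0, 0.129]
force: [0.3, -0.5, -0.9]
width: 0.0355
```

arm_command --targets '[[[0,0,0],[0,0,0],0.5],[[0,0,0],[0,0,0],0.4],[[0,0,0],[0,0,0],0.2],[[0,0,0],[0,0,0],0],[[0,0,0],[0,0,10],0],[[0,0,0],[0,0,30],0],[[0,0,0],[0,0,40],0]]'

```text
t: 14.2
eef_pos: [0.5116, -0.3105, 0.269]
ee_rot: [-3.14, 0.004, 0.129]
force: [0.3, -0.3, 0.2]
width: 0.0852
```

arm_command --targets '[[[0,0,-0.08],[-3,30,0],0],[[0,0,-0.09],[-4,40,0],0],[[0,0,-0.09],[-4,40,0],0],[[0,0,-0.09],[-4,40,0],0],[[0,0,-0.09],[-4,40,0],0],[[0,0,-0.09],[-4,40,0],0],[[0,0,-0.09],[-4,40,0],0],[[0,0,-0.09],[-4,40,0],0]]'

```text
t: 15.0
eef_pos: [0.481, 0.0009, 0.2702]
ee_rot: [-3.14, -0.001, -0.584]
force: [0.9, 0.3, -0.1]
width: 0.0879
```

arm_command --targets '[[[0,0,-0.09],[-3,40,0],0],[[0,0,-0.07],[-2,40,0],0],[[0,0,0],[-1,5,0],0],[[0,0,0],[0,0,0],0]]'

```text
t: 15.4
eef_pos: [0.4752, 0.0854, 0.2698]
ee_rot: [-3.141, -0.0, -0.738]
force: [0.4, -0.1, 0.2]
width: 0.0875
```

Run:
```python
from meas import *
n="top";p,d=grab_frame(n);W=world(n,d);z=W[...,2]
cv2.imwrite("pics/t7.png",p[:,:,::-1])
hsv=cv2.cvtColor(p,cv2.COLOR_RGB2HSV);H,S,V=[hsv[...,i].astype(int) for i in range(3)]
print(get_state()['eef_pos'],get_state()['ee_rot'])
m=big((V<65)&near(n,p,W,(.51,-.31),.12));h,c=hullpts(m);print("comb",rect(cast(n,h,.018)))
m=big(((S>92)|(V<70))&near(n,p,W,(.51,-.31),.13)&(z>.003)&(z<.03));h,c=hullpts(m);print("long",rect(cast(n,h,.008)))
p,d=grab_frame("side");a=p[150:240,190:310];cv2.imwrite("pics/s7.png",cv2.resize(a,None,fx=4,fy=4,interpolation=cv2.INTER_CUBIC)[:,:,::-1])
```

```text
[0.47515702 0.08448067 0.26962879] [-3.14121938e+00 -1.01826194e-04 -7.38785292e-01]
comb [ 513.2 -309.8  157.1   34.9    7.7]
long [ 511.7 -310.8  188.4   64.5    7.2]
```

View pics/t7.png

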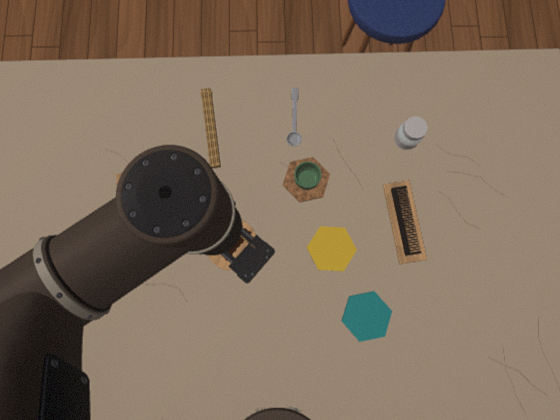

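View pics/s7.png

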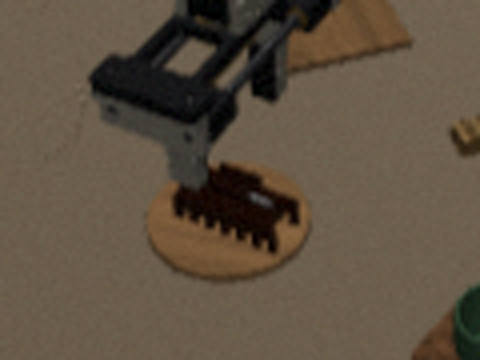

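The comb lies centred on the long board, within about 1.5 mm and 0.5°. Next is the clip.

arm_command --targets '[[[0,0,0],[0,1.5,-20],0],[[0,0,0],[0,0,-30],0],[[0,0,0],[0,0,-15],0],[[0,0,0],[0,0,-9],0],[[0,0,0],[0,0,-5],0],[[0,0,0],[0,0,0],0]]'

```text
t: 16.1
eef_pos: [0.4754, 0.0852, 0.19]
ee_rot: [3.141, 0.0, -0.741]
force: [-0.5, 0.0, 0.4]
width: 0.0877
```

arm_command --targets '[[[0,0,0],[0,0,0],0.3],[[0,0,0],[0,0,0],0.45],[[0,0,0],[0,0,0],0.55],[[0,0,0],[0,0,0],0.65],[[0,0,0],[0,0,0],0.7],[[0,0,0],[0,0,0],0.7],[[0,0,0],[0,0,0],0.7]]' --squeeze 12

```text
t: 16.8
eef_pos: [0.4753, 0.0858, 0.1902]
ee_rot: [-3.141, -0.0, -0.741]
force: [-0.1, 0.6, 0.1]
width: 0.0369
```

arm_command --targets '[[[0,0,0],[0,0,5],0.7],[[0,0,0],[0,0,15],0.7],[[0,0,0],[0,0,30],0.7],[[0,0,0],[0,0,35],0.7],[[0,0,0],[0,0,10],0.7],[[0,0,0],[0,0,0],0.7]]'

```text
t: 17.4
eef_pos: [0.4756, 0.086, 0.287]
ee_rot: [-3.138, -0.001, -0.741]
force: [0.5, -0.1, -0.4]
width: 0.0361
```

Run:
```python
from meas import *
p,d=grab_frame("side");a=p[130:240,190:310];cv2.imwrite("pics/s8.png",cv2.resize(a,None,fx=4,fy=4,interpolation=cv2.INTER_CUBIC)[:,:,::-1])
```

```text
(no output)
```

View pics/s8.png

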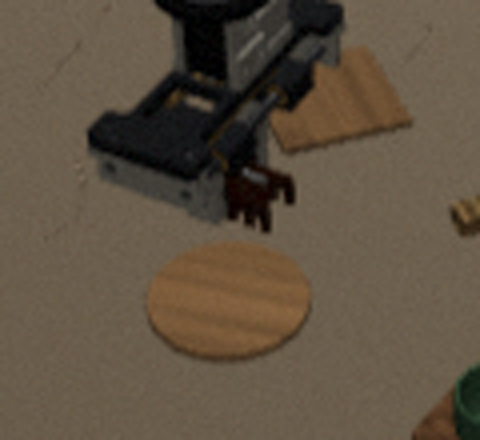

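arm_command --targets '[[[0,0,0.1],[17,31,0],0.7],[[0,0,0.12],[17,31,0],0.7],[[0,0,0.12],[17,31,0],0.7],[[0,0,0.12],[17,31,0],0.7],[[0,0,0.12],[17,31,0],0.7],[[0,0,0.12],[17,31,0],0.7],[[0,0,0.14],[17,32,0],0.7],[[0,0,0],[0,0,0],0.7]]'

```text
t: 18.25
eef_pos: [0.5955, 0.307, 0.2819]
ee_rot: [3.14, 0.002, 0.106]
force: [-1.0, 0.1, -0.7]
width: 0.0361
```

arm_command --targets '[[[0,0,0],[0,0,-25],0.7],[[0,0,0],[0,0,-35],0.7],[[0,0,0],[0,0,-20],0.7],[[0,0,0],[0,0,-9],0.7],[[0,0,0],[0,0,0],0.7]]'

```text
t: 18.75
eef_pos: [0.5936, 0.303, 0.1935]
ee_rot: [3.139, 0.004, 0.099]
force: [-0.2, -0.3, -0.5]
width: 0.036
```

arm_command --targets '[[[0,0,0],[1,1,-1.5],0.7],[[0,0,0],[0,0,-1],0.7],[[0,0,0],[0,0,0],0.7]]'

```text
t: 19.05
eef_pos: [0.5956, 0.305, 0.1947]
ee_rot: [-3.141, -0.001, 0.099]
force: [-0.7, -0.7, 0.3]
width: 0.0359
```

Run:
```python
from meas import *
p,d=grab_frame("side");a=p[100:190,210:330];cv2.imwrite("pics/s9.png",cv2.resize(a,None,fx=5,fy=5,interpolation=cv2.INTER_CUBIC)[:,:,::-1])
s=get_state();print(s['eef_pos'],s['force'],s['ee_rot'])
```

```text
[0.59547044 0.30492495 0.19463418] [0.61873434 0.01367106 0.52389461] [-3.14069190e+00 -1.21560416e-03  9.92083193e-02]
```

View pics/s9.png

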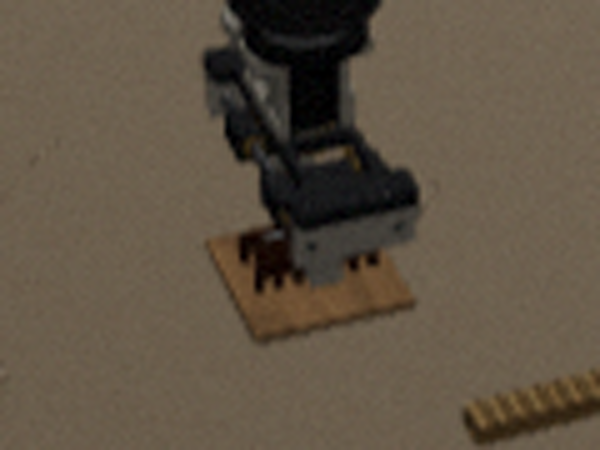

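arm_command --targets '[[[0,0,0],[0,0,-2],0.7],[[0,0,0],[0,0,-1.5],0.7],[[0,0,0],[0,0,0],0.7]]'

```text
t: 19.4
eef_pos: [0.5953, 0.3048, 0.1902]
ee_rot: [-3.141, -0.0, 0.099]
force: [-0.1, 0.6, -0.7]
width: 0.036
```

arm_command --targets '[[[0,0,0],[0,0,-0.7],0.7],[[0,0,0],[0,0,0],0.6],[[0,0,0],[0,0,0],0.5],[[0,0,0],[0,0,0],0.4],[[0,0,0],[0,0,0],0.2],[[0,0,0],[0,0,0],0],[[0,0,0],[0,0,15],0],[[0,0,0],[0,0,40],0]]'

```text
t: 20.2
eef_pos: [0.5942, 0.3039, 0.2419]
ee_rot: [3.138, 0.006, 0.099]
force: [0.4, -0.0, 0.1]
width: 0.0784
```

arm_command --targets '[[[0,0,0],[0,0,35],0],[[0,0,-0.02],[2,-35,0],0],[[0,0,-0.02],[2,-40,0],0],[[0,0,-0.02],[2,-40,0],0],[[0,0,-0.02],[2,-40,0],0],[[0,0,-0.02],[2,-40,0],0],[[0,0,0],[2,-40,0],0],[[0,0,0],[2,-40,0],0]]'

```text
t: 21.0
eef_pos: [0.6092, 0.0282, 0.2809]
ee_rot: [-3.141, -0.001, -0.0]
force: [0.9, -0.1, 0.1]
width: 0.088
```

arm_command --targets '[[[0,0,0],[2,-40,0],0],[[0,0,0],[2,-40,0],0],[[0,0,0],[2,-35,0],0],[[0,0,0],[0,0,0],0]]'

```text
t: 21.4
eef_pos: [0.6151, -0.0889, 0.2806]
ee_rot: [3.141, -0.001, -0.004]
force: [-0.8, 0.2, -0.1]
width: 0.0878
```

Run:
```python
from meas import *
n="top";p,d=grab_frame(n);W=world(n,d);z=W[...,2]
cv2.imwrite("pics/t10.png",p[:,:,::-1])
hsv=cv2.cvtColor(p,cv2.COLOR_RGB2HSV);H,S,V=[hsv[...,i].astype(int) for i in range(3)]
print(get_state()['eef_pos'],get_state()['ee_rot'])
q=near(n,p,W,(.594,.304),.07)&(z>.014)&(z<.06);print("clip depth",rect(W[q]),np.percentile(z[q],99))
wood=(S>92)&(H<20)&(V>85)
m=big(wood&near(n,p,W,(.47,.09),.09)&(z>.003)&(z<.02))
h,_=hullpts(m);v,u=np.nonzero(m);print("round",circ(cast(n,h,.008)),cast(n,[[u.mean(),v.mean()]],.008))
p,d=grab_frame("side");a=p[100:190,210:330];cv2.imwrite("pics/s10.png",cv2.resize(a,None,fx=5,fy=5,interpolation=cv2.INTER_CUBIC)[:,:,::-1])
```

```text
[ 0.61519672 -0.08734466  0.28046171] [ 3.14155388e+00 -8.32091061e-04 -3.92562784e-03]Traceback (most recent call last):
  File "<stdin>", line 6, in <module>
    return _quantile_unchecked(
        a, q, axis, out, overwrite_input, method, keepdims, weights)
    return _ureduce(a,
                    func=_quantile_ureduce_func,
    ...<5 lines>...
                    overwrite_input=overwrite_input,
                    method=method)
    r = func(a, **kwargs)
    result = _quantile(arr,
                       quantiles=q,
    ...<2 lines>...
                       out=out,
                       weights=wgt)
    slices_having_nans = np.isnan(arr[-1, ...])
                                  ~~~^^^^^^^^^
IndexError: index -1 is out of bounds for axis 0 with size 0
```

View pics/t10.png

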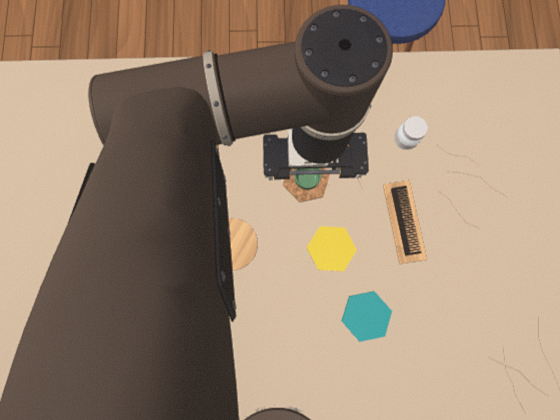

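Run:
```python
from meas import *
p,d=grab_frame("side");a=p[100:280,210:370];cv2.imwrite("pics/s10.png",cv2.resize(a,None,fx=3.3,fy=3.3,interpolation=cv2.INTER_CUBIC)[:,:,::-1])
```

```text
(no output)
```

View pics/s10.png

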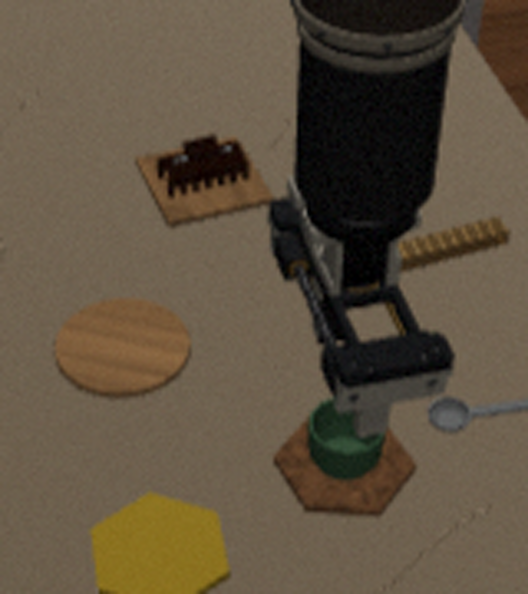

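The clip stands upright on the square board. Picking up the bowl from the cork pad.

arm_command --targets '[[[0,0,0],[2.5,0.5,-20],0],[[0,0,0],[0,0,-30],0],[[0,0,0],[0,0,-20],0],[[0,0,0],[0,0,-10],0],[[0,0,0],[0,0,-5],0],[[0,0,0],[0,0,0],0]]'

```text
t: 22.1
eef_pos: [0.618, -0.0841, 0.1946]
ee_rot: [3.141, 0.0, 0.0]
force: [0.3, 0.0, -0.7]
width: 0.0877
```

arm_command --targets '[[[0,0,0],[0,0,0],0.2],[[0,0,0],[0,0,0],0.28],[[0,0,0],[0,0,0],0.45],[[0,0,0],[0,0,0],0.45],[[0,0,0],[0,0,0],0.45],[[0,0,0],[0,0,0],0.45],[[0,0,0],[0,0,0],0.45]]' --squeeze 12

```text
t: 22.8
eef_pos: [0.6179, -0.0848, 0.195]
ee_rot: [3.141, -0.001, -0.001]
force: [-1.6, -0.7, 5.6]
width: 0.0601
```

arm_command --targets '[[[0,0,0],[0,0,5],0.45],[[0,0,0],[0,0,10],0.45],[[0,0,0],[0,0,25],0.45],[[0,0,0],[0,0,30],0.45],[[0,0,0],[0,0,10],0.45],[[0,0,0],[0,0,0],0.45]]'

```text
t: 23.4
eef_pos: [0.6183, -0.0847, 0.2767]
ee_rot: [-3.141, -0.004, -0.001]
force: [-0.5, 0.3, -1.6]
width: 0.0601
```

arm_command --targets '[[[0,0,0],[-23,27,0],0.45],[[0,0,0],[-25,30,0],0.45],[[0,0,0],[-25,30,0],0.45],[[0,0,0],[-25,30,0],0.45],[[0,0,0],[-25,30,0],0.45],[[0,0,0],[-25,30,0],0.45],[[0,0,0],[0,0,-15],0.45],[[0,0,0],[0,0,-30],0.45]]'

```text
t: 24.2
eef_pos: [0.4695, 0.0937, 0.2302]
ee_rot: [-3.139, -0.003, 0.002]
force: [1.6, -0.3, -1.5]
width: 0.0602
```

arm_command --targets '[[[0,0,0],[0,0,-15],0.45],[[0,0,0],[0,0,-10],0.45],[[0,0,0],[0,0,-5],0.45],[[0,0,0],[0,0,-1],0.45],[[0,0,0],[0,0,0],0.45]]'

```text
t: 24.7
eef_pos: [0.47, 0.0922, 0.1987]
ee_rot: [-3.141, -0.0, -0.001]
force: [0.5, -0.4, -1.0]
width: 0.0602
```

arm_command --targets '[[[0,0,0],[0.5,0,-1.5],0.45],[[0,0,0],[0,0,-1],0.45],[[0,0,0],[0,0,0],0.45],[[0,0,0],[0,0,0],0.45]]'

```text
t: 25.1
eef_pos: [0.4703, 0.0922, 0.1962]
ee_rot: [-3.141, -0.0, -0.001]
force: [-0.5, 0.5, -1.0]
width: 0.0601
```

arm_command --targets '[[[0,0,0],[0,0,-1],0.45],[[0,0,0],[0,0,0],0.45]]'

```text
t: 25.3
eef_pos: [0.4703, 0.0923, 0.195]
ee_rot: [-3.141, -0.0, -0.001]
force: [0.7, 0.2, -0.1]
width: 0.0598
```

arm_command --targets '[[[0,0,0],[0,0,-0.7],0.45],[[0,0,0],[0,0,0],0.3],[[0,0,0],[0,0,0],0.2],[[0,0,0],[0,0,0],0],[[0,0,0],[0,0,0],0],[[0,0,0],[0,0,15],0],[[0,0,0],[0,0,35],0],[[0,0,0],[0,0,40],0]]'

```text
t: 26.1
eef_pos: [0.4698, 0.092, 0.2842]
ee_rot: [3.14, 0.003, -0.001]
force: [1.4, 1.2, -1.0]
width: 0.0875
```

arm_command --targets '[[[0,0,0],[-15,30,20],0],[[0,0,0],[-20,40,15],0],[[0,0,0],[-20,40,15],0],[[0,0,0],[-20,40,15],0],[[0,0,0],[-20,40,15],0],[[0,0,0],[-20,40,0],0],[[0,0,0],[-20,40,0],0],[[0,0,0],[-20,40,0],0]]'

```text
t: 26.9
eef_pos: [0.314, 0.4037, 0.3645]
ee_rot: [-3.141, -0.0, -0.001]
force: [2.0, 0.7, -0.4]
width: 0.0878
```

arm_command --targets '[[[0,0,0],[-20,40,0],0],[[0,0,0],[-20,40,0],0],[[0,0,0],[-20,40,0],0],[[0,0,0],[-20,40,0],0],[[0,0,0],[-20,40,0],0],[[0,0,0],[-10,20,0],0],[[0,0,0],[0,0,0],0]]'

```text
t: 27.6
eef_pos: [0.2036, 0.6247, 0.3628]
ee_rot: [3.14, 0.0, 0.001]
force: [-0.3, -1.4, -1.2]
width: 0.0875
```

Run:
```python
from meas import *
n="top";p,d=grab_frame(n);W=world(n,d);z=W[...,2]
cv2.imwrite("pics/t12.png",p[:,:,::-1])
hsv=cv2.cvtColor(p,cv2.COLOR_RGB2HSV);H,S,V=[hsv[...,i].astype(int) for i in range(3)]
print(get_state()['eef_pos'],get_state()['t'])
q=near(n,p,W,(.594,.304),.07)&(z>.014)&(z<.06);print("clip depth",rect(W[q]),z[q].max())
q=near(n,p,W,(.47,.09),.07)&(z>.048)&(z<.06);print("bowl depth",circ(W[q]),rect(W[q]),z[q].max())
m=big((S>92)&near(n,p,W,(.47,.09),.09)&(z>.003));h,_=hullpts(m);print("round",circ(cast(n,h,.008)))
m=big((V<65)&near(n,p,W,(.51,-.31),.12));h,c=hullpts(m);print("comb",rect(cast(n,h,.018)))
m=near(n,p,W,(.749,.139),.13)&(z>.008)&(z<.03);print("fan",rect(W[m]))
p0=np.load("top_p0.npy").astype(int)
for b,(y0,y1,x0,x1) in dict(fan=(80,175,195,228),spoon=(80,150,283,305),jar=(112,155,390,432)).items():print(b,cv2.phaseCorrelate(np.float32(p0[y0:y1,x0:x1].mean(2)),np.float32(p[y0:y1,x0:x1].mean(2))))
p,d=grab_frame("side");cv2.imwrite("pics/s12.png",p[:,:,::-1])
W=world("side",d);z=W[...,2]
q=near("side",p,W,(.47,.09),.07)&(z>.048);print("side bowl",circ(W[q]),rect(W[q]))
```

```text
[0.20437953 0.62325938 0.36299402] 27.65
clip depth [593.4 303.   84.4  38.5   5.7] 0.05247545472944848
bowl depth [470.   90.3  28.8] [470.1  91.   59.9  59.5  43.8] 0.05659185662745192
round [470.3  91.4  59. ]
comb [ 513.1 -309.7  158.2   35.4    7.6]
fan [752.5 141.  201.6  25.7   6.7]
fan ((-0.01628255139605983, -0.040052030092880386), 1.0383536910845175)
spoon ((0.011651164580586126, 0.0779303935713287), 0.9026810888338972)
jar ((0.5490987651616628, 0.5579944950251843), 0.9875139382444782)
side bowl [471.8  91.9  28.9] [471.3  92.4  61.7  57.2  79.6]
```

View pics/t12.png

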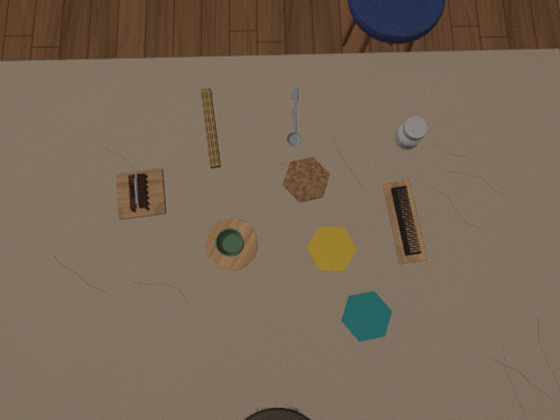

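View pics/s12.png

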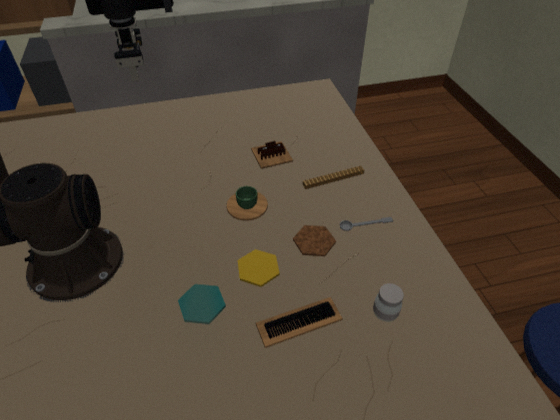

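The top view shows the bowl at (231,243) centred on the round board, the clip at (139,192) on the square board, and the comb at (405,221) on the long board. The cork pad at (306,179) is empty. I'll double-check the jar, because its image shift read half a pixel, then hand in.

Run:
```python
from meas import *
a=cv2.imread("pics/top0.png").astype(float)[112:155,390:432];b=cv2.imread("pics/t12.png").astype(float)[112:155,390:432]
print("jar centroids",[np.array(np.nonzero(i.mean(2)>i.mean(2).max()*.8)).mean(1) for i in(a,b)])
job_done()
```

```text
jar centroids [array([19.32645804, 21.03769559]), array([19.14948859, 20.80566483])]
the job is handed in; nothing more can be done
```

The bowl, clip and comb are each on the right board and the right way up, and the cork pad is empty. I handed the job in at about 27.7 s. The bowl waited on the cork pad while the comb went to the long board and the clip to the square board, and then it went to the round board.

| Object | Board | Last check, from board centre |
|---|---|---|
| Bowl | round | about 1–2 mm off |
| Clip | square | about 2 mm off, aligned with the board's sides |
| Comb | long | about 2 mm off, under 0.5° from lengthwise |

- **Bystanders:** The fan and spoon have not moved in the image. The jar's first image comparison gave a shift of about 0.55 px. A second check by centroid gave 0.2–0.3 px, about 0.5 mm and within noise, and nothing came near the jar.
- **Forces:** The highest wrist force I saw was about 10 N, when the bowl touched down on the cork pad. I only had readings at the end of each move.
- **Robot at hand-in:** The arm is parked well clear with the gripper open, touching nothing.

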